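Seat the weighing bowl, tare, add the vial

TASK

Weigh the tall sample vial: first set the empty steel bowl on the balance so that its foot drops fully home into the recess of the pan, and let go of it; then press the long tare key right down, keep it down for a good second and release it; only then stand the tall vial upright in the bowl. The balance is delicate, so feel for the recess and the key with a light hand, never bear down on the balance and never drop anything into it; keep off the round on/off key and leave everything else on the bench where it stands.

Things in the scene. Friction and masses are not known exactly. Their poses are not given: they have to be found in the camera images.
- balance: White top-loading laboratory balance, 240 deep (x) by 190 wide (y), fixed. Origin: centre of its underside, on the bench; x points from the key side (nearest the robot) to the pan side, z up. Housing top 40 mm high at the keys (display bezel to 56 mm), 58 mm under the pan. Delicate: spoilt by more than 20 N on pan, keys or housing.
- pan_middle (a point): Nominal middle of the pan, fixed to the housing: 45 mm towards +x from the balance's origin, 76 mm up, level with the pan's top. The round steel pan (130 mm across, 10 mm thick) has in its middle a round flat-bottomed recess, 48 mm across, 5 mm deep. The pan lies loose and never quite true: its middle is 4 to 6 mm off this point, in any direction, anew in each start; no listed pose shows it.
- pan_front (a point): Nominal front (-x) top edge of the pan, 65 mm from the pan's middle; fixed to the housing. The pan lifts off and rests on rubber posts: pushed sideways it holds still up to about 4 N and may then slip within its play. Under load it sinks softly, 1 mm per 3 N, at most 4 mm, then meets a hard stop.
- tare_key (a joint): How far the tare key is pressed, m: 0 released, 0.003 fully down. It springs back; it moves from 1.4 N and is fully down at about 4 N, then hard.
- tare_top (a point): Centre of the top of the tare key: the long grey bar in the middle of the key row, 17 mm (balance x) by 46 mm (balance y), top 48 mm above the bench and 7 mm above the key field, pressed straight down. 96 mm towards -x from the balance's origin.
- power_key (a joint): How far the on/off key is pressed, m (0 released, 0.003 down): a small round key, 18 mm across and 5 mm high, in the same row, 62 mm to the left (+y of the balance) of the tare key. An equal round key 62 mm to the right (print) has no part in this.
- bowl: Small round stainless weighing bowl, about 140 g, empty and upright on the bench. Origin: centre of the underside of its foot, z up its axis. On the pan's top outside the recess its origin is 76 mm above the balance's underside; fully home in the recess, 71 mm. Solid flat foot, 44 mm across, 9 mm high, edge slightly rounded.
- bowl_rim (a point): Centre of the bowl's mouth, 42 mm above its underside. The wall flares from the foot at 7 mm height to 66 mm across at 21 mm, then goes straight up to the rim: grip it from above across this straight band. Wall 2.5 mm thick; flat inner floor about 39 mm across, 9 mm above the underside.
- vial_tall: The tall sample vial: white plastic cylinder, 24 mm across, 68 mm high with its screw cap (cap 26 mm across, the top 15 mm). About 45 g, upright. Origin: centre of its underside, z up. The other two vials look alike but are only 42 mm high.
- vial_short1: A short vial of the same kind, 42 mm high, 24 mm across (cap 26 mm); origin centre of underside; leave it.
- vial_short2: Another short vial, 42 mm high; leave it.
- bottle_large: Large glass reagent bottle with blue cap, 86 mm across, 180 mm high; origin centre of underside; leave it.
- bottle_small: Small glass reagent bottle with blue cap, 56 mm across, 100 mm high; leave it.
- wash_bottle: White wash bottle with bent spout, 64 mm across, 200 mm high; leave it.
- petri_dish: Low open glass dish, 60 mm across, 14 mm high, on the bowl's side of the bench; leave it.
- pipette: Hand pipette lying at the back of the bench, about 250 mm long, 22 mm thick; leave it.
There are look-alikes about, which are no part of the job. Leave any green look-alike of the bowl alone. What is shaped like the vial_tall but yellow is not meant.

How it is judged:
By the outcome, as a careful person would: the job done as asked, in the order asked, and still so for the second after the job is handed in, with the robot touching nothing.
It also fails if it takes over 72 s, if anything falls off the work surface, if the arm or the gripper's body presses on something with over 40 N, if the wrist force passes 120 N, or if a joint passes its speed limit or range.

ROBOT

A 6-joint arm with a two-finger parallel gripper is mounted at the origin on the work surface. World frame = base frame: x ahead of the robot, y to its left, z up, the work surface at z = 0. Lengths are in m, angles in rad, forces in N, time in s.
With the tool pointing down it reaches from about 0.3 to 0.775 m from the base axis. Payload 14.6 kg.
Tool frame: the origin (TCP) lies midway between the tips of the shut fingers; the grasp point (between the pads) lies 19 mm behind it; z points along the fingers, y is the line along which they close (so a half turn about z gives the same grasp; the last joint's range is limited). The gripper opens to 85 mm and grips with 20 to 120 N. Pads are 22 mm wide; open, the fingers measure 114 mm over their backs; the gripper's body (76 mm by 85 mm) begins 54 mm behind the grasp point. The pads swing forward as they close: fully open they stand 13 mm farther back than shut.
Start: joints at [1.182, 0.3, 1.521, -0, 1.321, -0.067], TCP at [0.174, 0.522, 0.231] pointing down, gripper open.
Joint ranges: [-3.03, 3.03], [-0.79, 2.21], [0.23, 2.52], [-1.04, 4.18], [0, 3.07], [-2.55, 2.55]. Speed limits (rad/s): [2.22, 2.22, 2.57, 3.14, 3.14, 3.14].

INTERFACE

Orientations are given as [roll, pitch, yaw] about the fixed x, y, z axes, in that order (R = Rz(yaw) Ry(pitch) Rx(roll)).
In Python, from plant import robot gives the robot as it stands.
- The arm moves only by the tool apply_moves, never from a script. Its argument "deltas" is a list of rows, each a list of 3 entries, a list of its own where there are three numbers: the shift along the tool's x, y, z in units of 40 mm (1.0 is 40 mm), then the turn, a rotation vector about the tool's x, y, z in units of 6 degrees (1.0 is 6 degrees), then the opening, from 0 (shut) to 1 (fully open). In form: [[[tx, ty, tz], [rx, ry, rz], claw], ...]. A call has 1 to 12 rows; each row is the pose to reach, as a shift and turn from the pose commanded when the call began, along the tool's axes at that moment; what a row does not reach only later rows make up. A row lasts 1/10 s, in which the tool goes at most 50 mm and 8.59 degrees, less where a joint would pass 70% of its speed; a pose out of reach is approached as far as the arm can. A call with a gripper value outside its range is refused whole. The fingers move at their own pace and stop on an object; the grip force is fixed at half the most. Time passes only in rows, so rows that repeat a pose let the fingers close. It gives the time, the measured TCP pose, the force, the opening and the grip force at its end, in the units of the state.
- robot.read_state(): the state, without advancing time (a new reading comes with each control period).
- robot.read_camera(name): name is "scene" or "top" or "wrist"; returns the picture (420x560x3 uint8, red, green, blue); there is no depth.
- robot.camera_model(name): a dict with "camera_matrix" (3x3 intrinsics, pixels), "k1" (the pictures are not rectified: a ray, as slopes to the right and down, at radius r is drawn at 1 + k1 r^2 times it, then the intrinsics apply), "R" (3x3) and "t" (3): a world point X has camera coordinates R X + t; the wrist camera has in their place "tool_from_camera" (4x4, takes a point from camera to tool coordinates, whose origin is the TCP and whose axes are the flange's). Camera axes: x right, y down, z forward; pixel columns grow to the right and rows downward; lengths in m; the calibration is good to about 2 mm. A picture is of the moment at which its call begins: read the wrist's pose just before it. camera_model takes no time and is no camera call.
- robot.close_job(): hands the job in; it is judged then, once.
Trained networks look in the newest picture that a camera, given by its name, has taken for a name from the list of things; names that differ only in an ending like _2 or _b are one class to them, and where a whole thing is asked for, a point or a joint stands for the part that bears it (a point fixed in the world has none). Each returns a list of dicts, best first, with "p" (0 to 1); they miss things now and then, are a little off and sometimes report something else, mostly with a low value. They report only what shows in the picture. A call takes as long as a camera call. They do not tell look-alikes from the thing itself.
- robot.spot_in(camera, name): "at" ([column, row] in pixels, amid what is visible of it).
- robot.place_of(camera, name): "at" ([column, row] in pixels: a listed point, or the origin of a listed thing).
The state is a dict: "clock": time; "qpos": joint angles; "qvel": joint speeds; "effort": joint torques, N m; "tool_pos": TCP position; "tcp_rot": TCP orientation; "force": force on the tool from outside, world axes, zero at the start; "torque": the same for the moment, N m; "grip_width": finger opening in m; "gripper_force": force on a finger pad.
Only numpy, scipy, OpenCV 4.12 (cv2) and the standard library are available. Lean on these libraries where they do the work, as an engineer would, in place of code of your own. Each camera call takes 0.05 s, during which the arm holds its last target. There are 200 camera calls.

## Working session

There is one attempt and no reset: what is moved stays moved. The work goes in short steps, Python scripts to look and compute and a tool call to move; the robot and the scene stay as the last step left them, time stands still between calls to the robot, and variables do not carry over. Pictures are saved under pics/ and viewed, at most 13 in all, crops included, and the job is handed in when it is done.

Besides the shell and the picture viewer there is one more tool, called after "Emit:" by a JSON object that holds its "api" and its "payload", one argument or row to a line. apply_moves: Moves the arm, as the interface text tells. Its arguments: {"type":"object","properties":{"deltas":{"type":"array","items":{"type":"array"}}},"required":["deltas"]}

```bash
mkdir -p pics; ls; cat > h.py <<'E'
import numpy as np, cv2
from plant import robot
def ray(cam,px):
    m=robot.camera_model(cam);K=np.array(m["camera_matrix"]);k1=m["k1"]
    d=np.linalg.inv(K)@[px[0],px[1],1.0];d=d[:2];u=d.copy()
    for _ in range(30): u=d/(1+k1*(u@u))
    v=np.array([u[0],u[1],1.])
    if cam!="wrist":
        R=np.array(m["R"]);t=np.array(m["t"]);return -R.T@t,R.T@v
    T=np.array(m["tool_from_camera"]);s=robot.read_state()
    R,p=tool(s);return R@T[:3,3]+p,R@(T[:3,:3]@v)
def tool(s):
    from scipy.spatial.transform import Rotation as Ro
    return Ro.from_euler('xyz',s["tcp_rot"]).as_matrix(),np.array(s["tool_pos"])
def atz(cam,px,z):
    o,v=ray(cam,px);return o+v*(z-o[2])/v[2]
def proj(cam,X):
    m=robot.camera_model(cam);K=np.array(m["camera_matrix"])
    if cam!="wrist": c=np.array(m["R"])@X+np.array(m["t"])
    else:
        T=np.array(m["tool_from_camera"]);R,p=tool(robot.read_state());c=T[:3,:3].T@(R.T@(np.array(X)-p)-T[:3,3])
    u=c[:2]/c[2];u=u*(1+m["k1"]*(u@u));return (K@[u[0],u[1],1])[:2]
def move(target,yaw=None):
    s=robot.read_state();R,p=tool(s);return R.T@(np.array(target)-p)/0.04
E
python3 - <<'E'
from h import *
np.set_printoptions(precision=4,suppress=True)
s=robot.read_state();print(s["tool_pos"],s["tcp_rot"],s["clock"],s["force"]);print(tool(s)[0])
a=robot.read_camera("top");b=robot.read_camera("scene");c=robot.read_camera("wrist")
im=np.vstack([np.hstack([a,b])])
cv2.imwrite("pics/top.png",cv2.resize(a,(800,600))[...,::-1]);cv2.imwrite("pics/scene.png",cv2.resize(b,(800,600))[...,::-1])
for cam in("top","scene"):
  m=robot.camera_model(cam);print(cam,-np.array(m["R"]).T@m["t"],m["k1"])
  for n,z in (("bowl",0),("bowl_rim",.042),("vial_tall",0),("balance",0),("tare_top",.048),("pan_middle",.076),("pan_front",.076),("power_key",.045),("petri_dish",0)):
    for d in robot.place_of(cam,n)[:4]: print(cam,n,d["at"],round(d["p"],2),atz(cam,d["at"],z)[:2])
print(robot.camera_model("wrist"))
E
```

```text
pics
[0.1739 0.5215 0.2307] [-3.1404 -0.0001  2.8198] 0.0 [-0.6629 -0.4424 -0.244 ]
[[-0.9487  0.3163 -0.0005]
 [ 0.3163  0.9487 -0.0011]
 [ 0.0001 -0.0012 -1.    ]]
top [0.4275 0.0144 1.256 ] -0.08027162122880309
top bowl [167.5, 257.7] 0.78 [0.4238 0.2851]
top bowl [173.9, 299.8] 0.66 [0.3167 0.2664]
top bowl [212.2, 285.6] 0.64 [0.3532 0.1689]
top bowl [443.2, 171.2] 0.35 [ 0.6536 -0.4395]
top bowl_rim [166.7, 258.7] 0.64 [0.4214 0.278 ]
top bowl_rim [205.5, 288.2] 0.55 [0.3492 0.1803]
top vial_tall [372.5, 254.5] 0.69 [ 0.433  -0.2445]
top vial_tall [379.4, 276.2] 0.62 [ 0.377  -0.2617]
top balance [266.6, 211.3] 0.84 [0.5447 0.0306]
top balance [278.0, 243.3] 0.37 [0.4618 0.0008]
top tare_top [275.9, 240.2] 0.47 [0.4682 0.0065]
top pan_middle [267.8, 185.4] 0.8 [0.6014 0.027 ]
top pan_front [270.6, 212.5] 0.75 [0.5347 0.0199]
top pan_front [167.7, 256.5] 0.72 [0.4269 0.2683]Traceback (most recent call last):
  File "<stdin>", line 10, in <module>
ValueError: it knows: balance, bottle_large, bottle_small, bowl, bowl_rim, pan_front, pan_middle, petri_dish, pipette, tare_top, vial_short, vial_tall, wash_bottle
```

View pics/top.png

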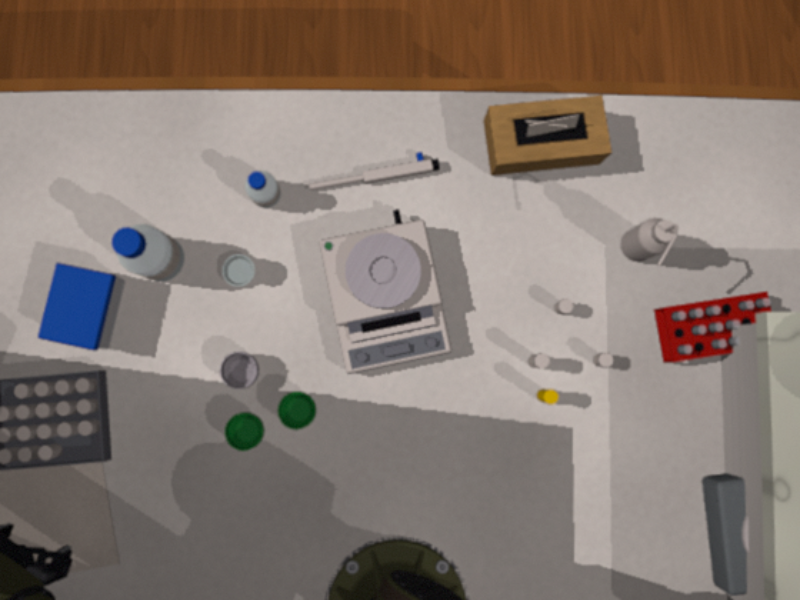

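View pics/scene.png

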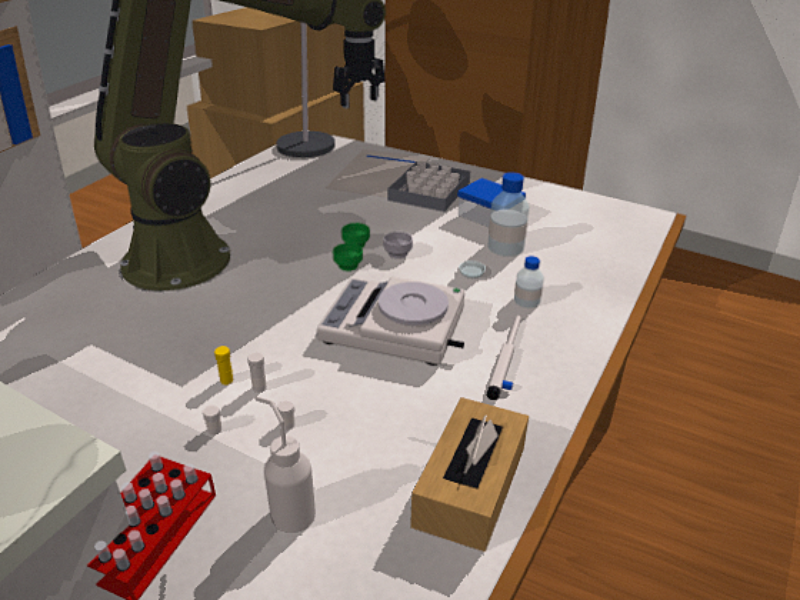

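```bash
python3 - <<'E'
from h import *
np.set_printoptions(precision=4,suppress=True)
robot.read_camera("scene")
for cam in("scene",):
  m=robot.camera_model(cam);print(cam,-np.array(m["R"]).T@m["t"],m["k1"])
  for n,z in (("bowl",0),("bowl_rim",.042),("vial_tall",0),("balance",0),("tare_top",.048),("pan_middle",.076),("pan_front",.076),("vial_short",0)):
    for d in robot.place_of(cam,n)[:4]: print(cam,n,d["at"],round(d["p"],2),atz(cam,d["at"],z)[:2])
print(robot.camera_model("wrist"))
E
```

```text
scene [ 1.0874 -0.9362  0.7957] -0.1575784547910659
scene bowl [244.9, 187.8] 0.86 [0.3634 0.1696]
scene bowl [276.5, 181.2] 0.7 [0.4293 0.2554]
scene bowl [202.8, 361.4] 0.66 [ 0.6522 -0.4484]
scene bowl [247.5, 169.2] 0.57 [0.3063 0.2761]
scene bowl_rim [241.4, 175.0] 0.81 [0.3509 0.171 ]
scene bowl_rim [249.3, 160.6] 0.76 [0.3216 0.2644]
scene bowl_rim [277.0, 167.1] 0.75 [0.4217 0.2713]
scene vial_tall [179.4, 271.1] 0.77 [ 0.436  -0.2499]
scene vial_tall [159.2, 267.2] 0.76 [ 0.3826 -0.2643]
scene balance [274.9, 228.8] 0.79 [0.553  0.0254]
scene balance [200.8, 295.8] 0.54 [ 0.5345 -0.2942]
scene tare_top [239.6, 209.4] 0.59 [ 0.4562 -0.0019]
scene pan_middle [292.0, 210.1] 0.57 [0.6018 0.03  ]
scene pan_front [270.3, 206.7] 0.72 [0.5438 0.0153]
scene vial_short [151.6, 299.1] 0.73 [ 0.4421 -0.3622]
scene vial_short [200.5, 298.5] 0.65 [ 0.5393 -0.3019]
{'camera_matrix': array([[293.34  ,   0.    , 282.4356],
       [  0.    , 293.34  , 207.3781],
       [  0.    ,   0.    ,   1.    ]]), 'k1': 0.011073143457620447, 'tool_from_camera': array([[ 0.0001, -0.9571, -0.2896,  0.0737],
       [ 1.    ,  0.0001,  0.0003, -0.0001],
       [-0.0002, -0.2896,  0.9571, -0.1414],
       [ 0.    ,  0.    ,  0.    ,  1.    ]])}
```

Possible bowls in the top view (800 px scale): steel at (240,370), green at (297,410) and (244,431). I choose the steel one. Possible vials: tall white at (541,360) with the long shadow, yellow at (550,397), short white at (565,307) and (605,360), plus rack vials. I choose the tall white one, which is at (257,373) in the scene view.

```bash
cat >> h.py <<'E'
def go(target,yawdeg=190.4):
    "tool-axis shift (units) and rotation vector (units) to a pointing-down pose"
    from scipy.spatial.transform import Rotation as Ro
    s=robot.read_state();R,p=tool(s)
    Rt=Ro.from_euler('xyz',[np.pi,0,np.radians(yawdeg)]).as_matrix()
    print("go",np.round(R.T@(np.array(target)-p)/.04,3),np.round(np.degrees(Ro.from_matrix(R.T@Rt).as_rotvec())/6,3))
E
python3 - <<'E'
from h import *
go([.424,.28,.2])
im=robot.read_camera("scene")
cv2.imwrite("pics/crop.png",cv2.resize(np.hstack([im[140:220,220:320],im[230:310,120:220]]),None,fx=4,fy=4)[...,::-1])
E
```

```text
go [-7.842 -3.757  0.783] [ 0.     0.    -4.806]
```

View pics/crop.png

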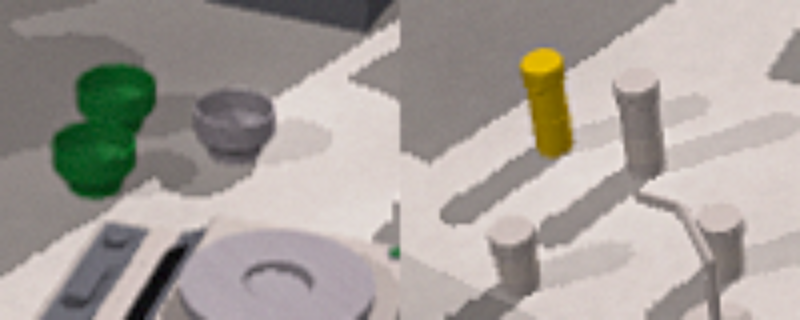

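The crop confirms it: the steel bowl is at about (278,171) in the scene picture, and the tall white vial is at (180,260), next to the yellow one and the two short ones.

Emit:
{"api": "apply_moves", "payload": {
  "deltas": [
    [[-7.84, -3.76, 0.78], [0, 0, -4.8], 1],
    [[-7.84, -3.76, 0.78], [0, 0, -4.8], 1],
    [[-7.84, -3.76, 0.78], [0, 0, -4.8], 1],
    [[-7.84, -3.76, 0.78], [0, 0, -4.8], 1],
    [[-7.84, -3.76, 0.78], [0, 0, -4.8], 1],
    [[-7.84, -3.76, 0.78], [0, 0, -4.8], 1],
    [[-7.84, -3.76, 0.78], [0, 0, -4.8], 1],
    [[-7.84, -3.76, 0.78], [0, 0, -4.8], 1],
    [[-7.84, -3.76, 0.78], [0, 0, -4.8], 1],
    [[-7.84, -3.76, 0.78], [0, 0, -4.8], 1],
    [[-7.84, -3.76, 0.78], [0, 0, -4.8], 1],
    [[-7.84, -3.76, 0.78], [0, 0, -4.8], 1]
  ]
}}

```text
clock: 2.2
tool_pos: [0.4232, 0.2809, 0.2003]
tcp_rot: [3.141, 0.0, -2.959]
force: [-1.1, -0.0, -0.6]
grip_width: 0.0848
gripper_force: 0.0
```

```bash
python3 - <<'E'
from h import *
s=robot.read_state();print(s["tool_pos"],s["tcp_rot"],s["clock"])
im=robot.read_camera("wrist");cv2.imwrite("pics/w1.png",im[...,::-1])
for n,z in(("bowl",0),("bowl_rim",.042)):
  for d in robot.place_of("wrist",n)[:3]: print(n,d,atz("wrist",d["at"],z))
E
```

```text
[0.42315013 0.28088841 0.20028353] [ 3.14140173e+00  2.79487188e-04 -2.95888285e+00] 2.2
bowl {'at': [288.1, 84.0], 'p': 0.92} [0.31484478 0.26675172 0.        ]
bowl {'at': [278.9, 179.4], 'p': 0.9} [0.41929341 0.27555411 0.        ]
bowl {'at': [202.7, 106.1], 'p': 0.57} [0.35401583 0.17863681 0.        ]
bowl_rim {'at': [281.3, 189.5], 'p': 0.89} [0.42110699 0.27876349 0.042     ]
bowl_rim {'at': [187.5, 103.8], 'p': 0.7} [0.35430674 0.17484728 0.042     ]
bowl_rim {'at': [286.1, 80.3], 'p': 0.6} [0.31656889 0.26423831 0.042     ]
```

View pics/w1.png

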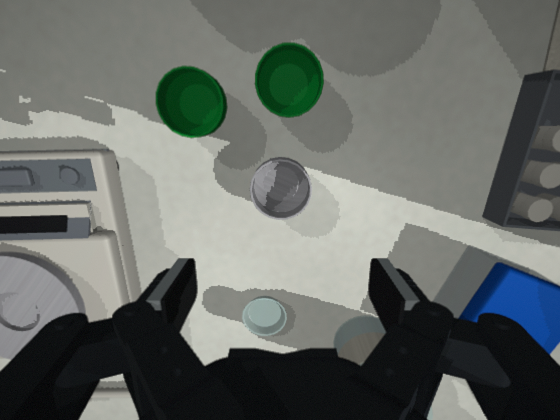

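The wrist view shows the steel bowl at (281,188), between the green bowls above and the petri dish at (265,316). I'm going down on it.

```bash
python3 - <<'E'
from h import *
go([.4205,.2785,.05]);go([.4205,.2785,.008])
for c in ([.4205,.2785,.042],):
  P=np.array([proj("wrist",np.array(c)+.033*np.array([np.cos(a),np.sin(a),0])) for a in np.linspace(0,6.283,60)]);print(P.min(0),P.max(0))
E
```

```text
go [ 0.083 -0.034  3.755] [0.001 0.002 0.004]
go [ 0.083 -0.034  4.805] [0.001 0.002 0.004]
[249.63607403 157.16291396] [312.68260867 218.69977056]
```

Emit:
{"api": "apply_moves", "payload": {
  "deltas": [
    [[0.08, -0.03, 1.2], [0, 0, 0], 1],
    [[0.08, -0.03, 2.4], [0, 0, 0], 1],
    [[0.08, -0.03, 3.4], [0, 0, 0], 1],
    [[0.08, -0.03, 4.0], [0, 0, 0], 1],
    [[0.08, -0.03, 4.5], [0, 0, 0], 1],
    [[0.08, -0.03, 4.8], [0, 0, 0], 1],
    [[0.08, -0.03, 4.8], [0, 0, 0], 1],
    [[0.08, -0.03, 4.8], [0, 0, 0], 0.6],
    [[0.08, -0.03, 4.8], [0, 0, 0], 0.6],
    [[0.08, -0.03, 4.8], [0, 0, 0], 0.6],
    [[0.08, -0.03, 4.8], [0, 0, 0], 0.6],
    [[0.08, -0.03, 4.8], [0, 0, 0], 0.6]
  ]
}}

```text
clock: 3.55
tool_pos: [0.4217, 0.2786, 0.0097]
tcp_rot: [3.141, 0.003, -2.961]
force: [-1.6, -1.2, 7.4]
grip_width: 0.0642
gripper_force: 66.4
```

```bash
python3 - <<'E'
from h import *
s=robot.read_state();print(s["tool_pos"],s["force"],s["grip_width"],s["gripper_force"])
im=robot.read_camera("wrist");cv2.imwrite("pics/w2.png",im[...,::-1])
E
```

```text
[0.4217013  0.27858958 0.00974472] [-1.59398393 -1.20780245  7.37255449] 0.06415311445288721 66.37101105996408
```

View pics/w2.png

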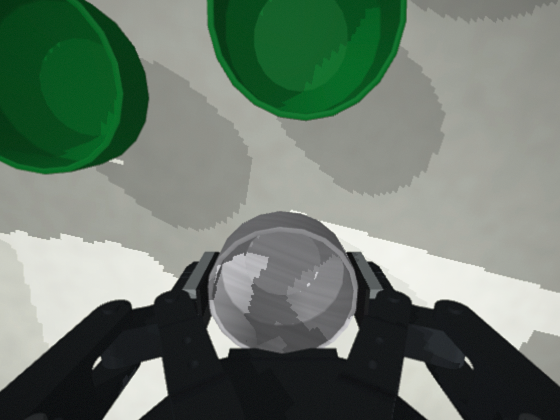

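The bowl is held squarely between the pads, rim at (282,290). I'll lift it and view the pan from beyond it.

```bash
python3 - <<'E'
from h import *
from scipy.optimize import least_squares
s=robot.read_state();R,p=tool(s)
def f(q):
  c=np.array([p[0]+q[0],p[1]+q[1],.042]);A=np.linspace(0,6.283,90)
  P=np.array([proj("wrist",c+.033*np.array([np.cos(a),np.sin(a),0])) for a in A]);return np.r_[P.min(0),P.max(0)]-[208,228,357,352]
r=least_squares(f,[0,0]);print(r.x,r.fun,R.T@np.r_[r.x,0])
go([.698,.046,.2])
E
```

```text
[-0.00120514 -0.00024943] [-3.02070928 -4.51019512  3.02759729  6.69439429] [ 1.23035155e-03 -2.84967996e-05 -2.99243167e-06]
go [-5.76  -6.959 -4.749] [ 0.008  0.023 -0.006]
```

Emit:
{"api": "apply_moves", "payload": {
  "deltas": [
    [[0, 0, -0.3], [0, 0, 0], 0.6],
    [[0, 0, -1.0], [0, 0, 0], 0.6],
    [[0, 0, -2.0], [0, 0, 0], 0.6],
    [[0, 0, -3.2], [0, 0, 0], 0.6],
    [[0, 0, -4.0], [0, 0, 0], 0.6],
    [[0, 0, -4.8], [0, 0, 0], 0.6],
    [[0, 0, -4.8], [0, 0, 0], 0.6]
  ]
}}

```text
clock: 4.3
tool_pos: [0.4221, 0.2788, 0.2057]
tcp_rot: [3.139, 0.008, -2.961]
force: [0.8, 0.6, -2.9]
grip_width: 0.0639
gripper_force: 66.6
```

```bash
python3 - <<'E'
from h import *
s=robot.read_state();print(s["tool_pos"],s["force"],s["grip_width"],s["gripper_force"])
go([.698,.046,.2])
E
```

```text
[0.42213769 0.27884668 0.2057196 ] [ 0.78790718  0.61797569 -2.86665518] 0.06386033938886279 66.6428529645782
go [-5.736 -6.967  0.17 ] [ 0.027  0.077 -0.006]
```

Emit:
{"api": "apply_moves", "payload": {
  "deltas": [
    [[-1, -1.2, 0], [0, 0, 0], 0.6],
    [[-2, -2.4, 0], [0, 0, 0], 0.6],
    [[-3, -3.6, 0], [0, 0, 0], 0.6],
    [[-4, -4.8, 0], [0, 0, 0], 0.6],
    [[-5, -6, 0.1], [0, 0, 0], 0.6],
    [[-5.74, -6.97, 0.17], [0, 0, 0], 0.6],
    [[-5.74, -6.97, 0.17], [0, 0, 0], 0.6],
    [[-5.74, -6.97, 0.17], [0, 0, 0], 0.6],
    [[-5.74, -6.97, 0.17], [0, 0, 0], 0.6],
    [[-5.74, -6.97, 0.17], [0, 0, 0], 0.6],
    [[-5.74, -6.97, 0.17], [0, 0, 0], 0.6],
    [[-5.74, -6.97, 0.17], [0, 0, 0], 0.6]
  ]
}}

```text
clock: 5.5
tool_pos: [0.6965, 0.0462, 0.194]
tcp_rot: [-3.142, 0.001, -2.959]
force: [0.3, 0.1, -1.7]
grip_width: 0.0638
gripper_force: 66.7
```

```bash
python3 - <<'E'
from h import *
s=robot.read_state();print(s["tool_pos"],s["tcp_rot"],s["force"],s["clock"])
im=robot.read_camera("wrist");cv2.imwrite("pics/w3.png",im[...,::-1])
for n,z in(("balance",0),("pan_middle",.076),("pan_front",.076),("tare_top",.048),("bowl_rim",.23)):
  for d in robot.place_of("wrist",n)[:3]: print(n,d,atz("wrist",d["at"],z))
E
```

```text
[0.69648042 0.04624497 0.1940129 ] [-3.14151498e+00  6.59990172e-04 -2.95945722e+00] [ 0.33297114  0.07390819 -1.70920438] 5.5
balance {'at': [284.5, 44.6], 'p': 0.96} [0.5531233  0.02161254 0.        ]
pan_middle {'at': [289.6, 84.8], 'p': 0.94} [0.5972647  0.03338873 0.076     ]
tare_top {'at': [432.3, 251.3], 'p': 0.18} [0.72898816 0.21383243 0.048     ]
bowl_rim {'at': [283.7, 296.7], 'p': 0.58} [0.69308186 0.04515334 0.23      ]
```

View pics/w3.png

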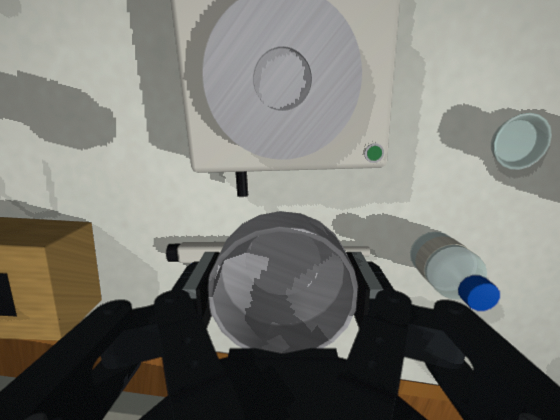

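The pan shows in full, its recess near (282,78); the network's nominal middle is (290,85). I'll fit the recess and pan edges by gradients.

```bash
cat >> h.py <<'E'
def fitcircle(g,c0,r,z,cam="wrist",span=.008,step=.0005):
    "centre whose projected circle (radius r, height z) runs along the strongest radial contrast"
    A=np.linspace(0,2*np.pi,120,endpoint=False);D=np.c_[np.cos(A),np.sin(A),0*A];best=[]
    o=np.array([*c0,z])
    for dx in np.arange(-span,span+1e-9,step):
        for dy in np.arange(-span,span+1e-9,step):
            v=[]
            for rr in(r-.0015,r+.0015):
                P=np.array([proj(cam,o+[dx,dy,0]+rr*d) for d in D]).astype(np.float32)
                v.append(cv2.remap(g,P[None,:,0],P[None,:,1],cv2.INTER_LINEAR)[0])
            best.append((np.mean(np.minimum(abs(v[1]-v[0]),25)),o[0]+dx,o[1]+dy))
    best.sort(reverse=True);b=np.array(best[:5]);return np.round(b[0],4),np.round(b.mean(0),4)
E
python3 - <<'E'
import h
from h import *
s=robot.read_state();m=robot.camera_model("wrist")
h.robot=type("F",(),{"read_state":staticmethod(lambda:s),"camera_model":staticmethod(lambda c:m)})
g=cv2.cvtColor(cv2.imread("pics/w3.png"),cv2.COLOR_BGR2GRAY).astype(np.float32)
c0=atz("wrist",[282,78],.076)[:2];print(c0)
for z in(.076,): 
  for r in(.0235,.024,.0245): print(z,r,fitcircle(g,c0,r,z,step=.001))
print("floor",fitcircle(g,c0,.024,.071,step=.001))
for r in(.0645,.065): print("pan",r,fitcircle(g,c0,r,.076,step=.001))
E
```

```text
[0.5935088 0.0260159]
0.076 0.0235 (array([20.7894,  0.5935,  0.026 ]), array([20.2724,  0.5933,  0.0258]))
0.076 0.024 (array([22.7153,  0.5945,  0.025 ]), array([21.2166,  0.5943,  0.0256]))
0.076 0.0245 (array([23.0265,  0.5945,  0.026 ]), array([21.418 ,  0.5945,  0.026 ]))
floor (array([21.1887,  0.5925,  0.026 ]), array([20.337 ,  0.5929,  0.0258]))
pan 0.0645 (array([15.6735,  0.5945,  0.026 ]), array([15.0758,  0.5945,  0.026 ]))
pan 0.065 (array([15.1195,  0.5945,  0.026 ]), array([14.0499,  0.5947,  0.0264]))
```

```bash
python3 - <<'E'
from h import *
go([.5957,.026,.194]);go([.5957,.026,.096])
E
```

```text
go [ 2.575 -0.02  -0.015] [-0.001  0.001 -0.004]
go [ 2.575 -0.02   2.435] [-0.001  0.001 -0.004]
```

Emit:
{"api": "apply_moves", "payload": {
  "deltas": [
    [[1, -0.02, 0], [0, 0, 0], 0.6],
    [[1.9, -0.02, 0], [0, 0, 0], 0.6],
    [[2.575, -0.02, 0.4], [0, 0, 0], 0.6],
    [[2.575, -0.02, 1.2], [0, 0, 0], 0.6],
    [[2.575, -0.02, 1.8], [0, 0, 0], 0.6],
    [[2.575, -0.02, 2.2], [0, 0, 0], 0.6],
    [[2.575, -0.02, 2.43], [0, 0, 0], 0.6],
    [[2.575, -0.02, 2.43], [0, 0, 0], 0.6],
    [[2.575, -0.02, 2.43], [0, 0, 0], 0.6],
    [[2.575, -0.02, 2.43], [0, 0, 0], 0.6]
  ]
}}

```text
clock: 6.8
tool_pos: [0.5963, 0.0259, 0.0971]
tcp_rot: [-3.141, 0.002, -2.961]
force: [0.5, -0.0, -0.7]
grip_width: 0.0638
gripper_force: 66.7
```

```bash
python3 - <<'E'
from h import *
s=robot.read_state();print(s["tool_pos"],s["tcp_rot"],s["force"],s["clock"])
go([.5957,.026,.087])
E
```

```text
[0.59627257 0.02588417 0.09714271] [-3.14127931e+00  1.58050712e-03 -2.96075332e+00] [ 0.51963902 -0.04344273 -0.66314695] 6.8
go [0.014 0.006 0.254] [-0.003  0.015 -0.006]
```

Emit:
{"api": "apply_moves", "payload": {
  "deltas": [
    [[0.015, 0, 0.12], [0, 0, 0], 0.6],
    [[0.015, 0, 0.2], [0, 0, 0], 0.6],
    [[0.015, 0, 0.26], [0, 0, 0], 0.6],
    [[0.015, 0, 0.3], [0, 0, 0], 0.6],
    [[0.015, 0, 0.3], [0, 0, 0], 0.6],
    [[0.015, 0, 0.3], [0, 0, 0], 0.6]
  ]
}}

```text
clock: 7.4
tool_pos: [0.5952, 0.0258, 0.0841]
tcp_rot: [-3.142, -0.0, -2.961]
force: [0.2, -0.7, -1.5]
grip_width: 0.0641
gripper_force: 66.7
```

Emit:
{"api": "apply_moves", "payload": {
  "deltas": [
    [[0.01, 0, 0.02], [0, 0, 0], 0.6],
    [[0.01, 0, 0.04], [0, 0, 0], 0.6],
    [[0.01, 0, 0.04], [0, 0, 0], 0.6]
  ]
}}

```text
clock: 7.7
tool_pos: [0.5947, 0.0257, 0.0824]
tcp_rot: [3.142, -0.0, -2.961]
force: [-0.6, 0.3, -1.5]
grip_width: 0.0637
gripper_force: 66.7
```

Emit:
{"api": "apply_moves", "payload": {
  "deltas": [
    [[0, 0, 0.02], [0, 0, 0], 0.6],
    [[0, 0, 0.03], [0, 0, 0], 0.6],
    [[0, 0, 0.03], [0, 0, 0], 0.6]
  ]
}}

```text
clock: 8.0
tool_pos: [0.5947, 0.0257, 0.0812]
tcp_rot: [3.142, -0.0, -2.961]
force: [-0.6, -0.0, -1.3]
grip_width: 0.0642
gripper_force: 66.7
```

Emit:
{"api": "apply_moves", "payload": {
  "deltas": [
    [[0, 0, 0.01], [0, 0, 0], 0.6],
    [[0, 0, 0.02], [0, 0, 0], 0.6],
    [[0, 0, 0.02], [0, 0, 0], 0.6]
  ]
}}

```text
clock: 8.3
tool_pos: [0.5948, 0.0257, 0.0805]
tcp_rot: [3.142, 0.0, -2.961]
force: [-1.9, 0.6, 0.7]
grip_width: 0.0639
gripper_force: 66.8
```

Emit:
{"api": "apply_moves", "payload": {
  "deltas": [
    [[0, 0, 0.01], [0, 0, 0], 0.6],
    [[0, 0, 0.02], [0, 0, 0], 0.6],
    [[0, 0, 0.02], [0, 0, 0], 0.6]
  ]
}}

```text
clock: 8.6
tool_pos: [0.5948, 0.0257, 0.0798]
tcp_rot: [-3.142, 0.0, -2.961]
force: [-2.6, 1.2, 2.1]
grip_width: 0.0642
gripper_force: 67.0
```

Emit:
{"api": "apply_moves", "payload": {
  "deltas": [
    [[0.02, 0.01, 0], [0, 0, 0], 0.6],
    [[0.03, 0.01, 0], [0, 0, 0], 0.6]
  ]
}}

```text
clock: 8.8
tool_pos: [0.5939, 0.0258, 0.08]
tcp_rot: [-3.141, 0.001, -2.961]
force: [1.5, -0.6, 0.9]
grip_width: 0.0639
gripper_force: 67.0
```

Emit:
{"api": "apply_moves", "payload": {
  "deltas": [
    [[0, 0, 0], [0, 0, 0], 0.79],
    [[0, 0, 0], [0, 0, 0], 0.8],
    [[0, 0, 0], [0, 0, 0], 0.82],
    [[0, 0, 0], [0, 0, 0], 0.85],
    [[0, 0, 0], [0, 0, 0], 0.9],
    [[0, 0, 0], [0, 0, 0], 0.95],
    [[0, 0, 0], [0, 0, 0], 1],
    [[0, 0, 0], [0, 0, 0], 1]
  ]
}}

```text
clock: 9.6
tool_pos: [0.5936, 0.0259, 0.0797]
tcp_rot: [-3.142, -0.0, -2.961]
force: [-0.2, 0.1, 0.3]
grip_width: 0.0855
gripper_force: 0.0
```

```bash
python3 - <<'E'
from h import *
s=robot.read_state();print(s["tool_pos"],s["tcp_rot"],s["force"],s["clock"],s["grip_width"])
E
```

```text
[0.59355569 0.0258537  0.07968479] [-3.14156379e+00 -5.34608523e-06 -2.96074877e+00] [-0.23477256  0.0964403   0.2977028 ] 9.6 0.08550263909315597
```

Emit:
{"api": "apply_moves", "payload": {
  "deltas": [
    [[0, 0, -0.2], [0, 0, 0], 1],
    [[0, 0, -0.6], [0, 0, 0], 1],
    [[0, 0, -1.2], [0, 0, 0], 1],
    [[0, 0, -2], [0, 0, 0], 1],
    [[0, 0, -3], [0, 0, 0], 1],
    [[0, 0, -3], [0, 0, 0], 0],
    [[0, 0, -3], [0, 0, 0], 0],
    [[0, 0, -3], [0, 0, 0], 0]
  ]
}}

```text
clock: 10.4
tool_pos: [0.5931, 0.0259, 0.1988]
tcp_rot: [3.141, -0.002, -2.961]
force: [-0.1, 1.0, -0.9]
grip_width: 0.0437
gripper_force: 0.0
```

```bash
python3 - <<'E'
from h import *
s=robot.read_state();print(s["tool_pos"],s["tcp_rot"],s["force"],s["clock"],s["grip_width"])
im=robot.read_camera("wrist");cv2.imwrite("pics/w4.png",im[...,::-1])
for n,z in(("balance",0),("pan_middle",.076),("tare_top",.048),("bowl_rim",.113),("bowl",.071)):
  for d in robot.place_of("wrist",n)[:2]: print(n,d,atz("wrist",d["at"],z))
E
```

```text
[0.59308381 0.02588362 0.19877527] [ 3.14127098e+00 -1.56101119e-03 -2.96073241e+00] [-0.09779029  0.95299204 -0.93379793] 10.4 0.043738248861030254
balance {'at': [285.5, 148.7], 'p': 0.88} [0.55189368 0.0219353  0.        ]
tare_top {'at': [282.9, 46.3], 'p': 0.77} [0.46006503 0.00194081 0.048     ]
tare_top {'at': [491.0, 225.4], 'p': 0.75} [0.58742481 0.24840188 0.048     ]
bowl_rim {'at': [262.0, 320.6], 'p': 0.68} [0.69812955 0.02604028 0.113     ]
bowl_rim {'at': [284.3, 212.9], 'p': 0.61} [0.59272599 0.02729756 0.113     ]
bowl {'at': [279.9, 201.9], 'p': 0.57} [0.59604771 0.02387756 0.071     ]
```

View pics/w4.png

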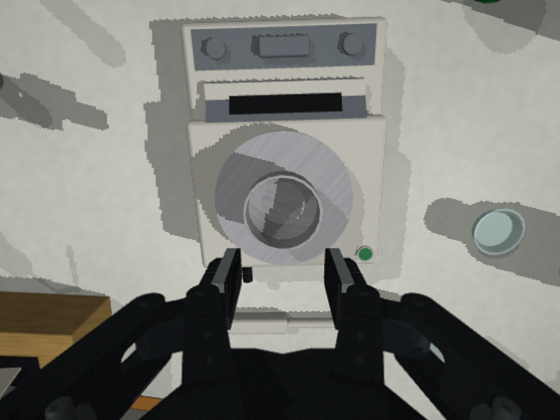

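The bowl sits level and centred in the pan at (283,211). The tare key is at (283,46), well clear of the round keys at (215,47) and (351,44).

```bash
python3 - <<'E'
from h import *
print(atz("wrist",[283.5,46.5],.048))
go([.46,.0023,.15]);go([.46,.0023,.06])
E
```

```text
[0.46029977 0.00246792 0.048     ]
go [3.386 0.02  1.232] [ 0.002 -0.008 -0.006]
go [3.384 0.02  3.482] [ 0.002 -0.008 -0.006]
```

Emit:
{"api": "apply_moves", "payload": {
  "deltas": [
    [[1.1, 0.02, 0], [0, 0, 0], 0],
    [[2.2, 0.02, 0], [0, 0, 0], 0],
    [[3.38, 0.02, 0.4], [0, 0, 0], 0],
    [[3.38, 0.02, 1.2], [0, 0, 0], 0],
    [[3.38, 0.02, 2], [0, 0, 0], 0],
    [[3.38, 0.02, 2.8], [0, 0, 0], 0],
    [[3.38, 0.02, 3.3], [0, 0, 0], 0],
    [[3.38, 0.02, 3.45], [0, 0, 0], 0],
    [[3.38, 0.02, 3.45], [0, 0, 0], 0],
    [[3.38, 0.02, 3.45], [0, 0, 0], 0],
    [[3.38, 0.02, 3.45], [0, 0, 0], 0]
  ]
}}

```text
clock: 11.8
tool_pos: [0.461, 0.0023, 0.0628]
tcp_rot: [-3.141, 0.002, -2.961]
force: [-0.4, 0.1, 0.3]
grip_width: -0.0
gripper_force: 0.0
```

```bash
python3 - <<'E'
from h import *
s=robot.read_state();print(s["tool_pos"],s["tcp_rot"],s["force"],s["clock"],s["grip_width"])
go([.46,.0023,.051])
E
```

```text
[0.4610276  0.0023159  0.06279697] [-3.14107982e+00  1.87085811e-03 -2.96064204e+00] [-0.44641092  0.10538631  0.2925081 ] 11.8 -1.9250574826875786e-05
go [0.026 0.004 0.295] [-0.005  0.018 -0.005]
```

Emit:
{"api": "apply_moves", "payload": {
  "deltas": [
    [[0.01, 0, 0.1], [0, 0, 0], 0],
    [[0.01, 0, 0.2], [0, 0, 0], 0],
    [[0.01, 0, 0.28], [0, 0, 0], 0],
    [[0.01, 0, 0.32], [0, 0, 0], 0],
    [[0.01, 0, 0.32], [0, 0, 0], 0],
    [[0.01, 0, 0.32], [0, 0, 0], 0]
  ]
}}

```text
clock: 12.4
tool_pos: [0.46, 0.0023, 0.0489]
tcp_rot: [-3.142, -0.0, -2.961]
force: [0.2, -0.5, 0.9]
grip_width: 0.0004
gripper_force: 0.0
```

Emit:
{"api": "apply_moves", "payload": {
  "deltas": [
    [[0, 0, 0.02], [0, 0, 0], 0],
    [[0, 0, 0.04], [0, 0, 0], 0],
    [[0, 0, 0.04], [0, 0, 0], 0]
  ]
}}

```text
clock: 12.7
tool_pos: [0.4601, 0.0023, 0.0473]
tcp_rot: [-3.142, 0.0, -2.961]
force: [0.5, 0.8, 2.1]
grip_width: -0.0002
gripper_force: 0.9
```

Contact with the key. I'll press on in small steps.

Emit:
{"api": "apply_moves", "payload": {
  "deltas": [
    [[0, 0, 0.02], [0, 0, 0], 0],
    [[0, 0, 0.04], [0, 0, 0], 0],
    [[0, 0, 0.04], [0, 0, 0], 0]
  ]
}}

```text
clock: 13.0
tool_pos: [0.4601, 0.0023, 0.0457]
tcp_rot: [-3.142, 0.0, -2.961]
force: [0.5, 0.4, 3.2]
grip_width: 0.0003
gripper_force: 1.6
```

Emit:
{"api": "apply_moves", "payload": {
  "deltas": [
    [[0, 0, 0.01], [0, 0, 0], 0],
    [[0, 0, 0.02], [0, 0, 0], 0],
    [[0, 0, 0.02], [0, 0, 0], 0]
  ]
}}

```text
clock: 13.3
tool_pos: [0.4601, 0.0023, 0.045]
tcp_rot: [-3.141, 0.0, -2.961]
force: [-0.7, 1.9, 5.5]
grip_width: 0.0002
gripper_force: 2.6
```

Emit:
{"api": "apply_moves", "payload": {
  "deltas": [
    [[0, 0, 0.01], [0, 0, 0], 0],
    [[0, 0, 0.01], [0, 0, 0], 0]
  ]
}}

```text
clock: 13.5
tool_pos: [0.4602, 0.0022, 0.0449]
tcp_rot: [-3.141, 0.0, -2.961]
force: [-2.1, -0.4, 10.3]
grip_width: 0.0001
gripper_force: 5.3
```

Emit:
{"api": "apply_moves", "payload": {
  "deltas": [
    [[0, 0, 0.005], [0, 0, 0], 0],
    [[0, 0, 0.005], [0, 0, 0], 0],
    [[0, 0, 0.005], [0, 0, 0], 0],
    [[0, 0, 0.005], [0, 0, 0], 0],
    [[0, 0, 0.005], [0, 0, 0], 0],
    [[0, 0, 0.005], [0, 0, 0], 0],
    [[0, 0, 0.005], [0, 0, 0], 0],
    [[0, 0, 0.005], [0, 0, 0], 0],
    [[0, 0, 0.005], [0, 0, 0], 0],
    [[0, 0, 0.005], [0, 0, 0], 0],
    [[0, 0, 0.005], [0, 0, 0], 0],
    [[0, 0, 0.005], [0, 0, 0], 0]
  ]
}}

```text
clock: 14.7
tool_pos: [0.4602, 0.0022, 0.0449]
tcp_rot: [-3.141, 0.0, -2.961]
force: [-5.0, 0.1, 14.2]
grip_width: -0.0002
gripper_force: 6.7
```

Emit:
{"api": "apply_moves", "payload": {
  "deltas": [
    [[0, 0, 0], [0, 0, 0], 0],
    [[0, 0, 0], [0, 0, 0], 0],
    [[0, 0, 0], [0, 0, 0], 0],
    [[0, 0, 0], [0, 0, 0], 0]
  ]
}}

```text
clock: 15.1
tool_pos: [0.4602, 0.0022, 0.0449]
tcp_rot: [-3.141, 0.0, -2.961]
force: [-4.3, 0.3, 13.6]
grip_width: 0.0003
gripper_force: 6.7
```

Emit:
{"api": "apply_moves", "payload": {
  "deltas": [
    [[0, 0, -0.1], [0, 0, 0], 0],
    [[0, 0, -0.3], [0, 0, 0], 0],
    [[0, 0, -1], [0, 0, 0], 0],
    [[0, 0, -2], [0, 0, 0], 0],
    [[0, 0, -3], [0, 0, 0], 0.3],
    [[0, 0, -3.8], [0, 0, 0], 0.55],
    [[0, 0, -3.8], [0, 0, 0], 0.55],
    [[0, 0, -3.8], [0, 0, 0], 0.55],
    [[0, 0, -3.8], [0, 0, 0], 0.55]
  ]
}}

```text
clock: 16.0
tool_pos: [0.4594, 0.0023, 0.1952]
tcp_rot: [3.141, -0.002, -2.961]
force: [-0.3, 0.5, 0.3]
grip_width: 0.0466
gripper_force: 0.0
```

```bash
python3 - <<'E'
from h import *
s=robot.read_state();print(s["tool_pos"],s["tcp_rot"],s["force"],s["clock"],s["grip_width"])
go([.4345,-.247,.2])
E
```

```text
[0.45943519 0.00232031 0.19523897] [ 3.14111325e+00 -1.95222451e-03 -2.96069229e+00] [-0.25925754  0.47457554  0.33335009] 16.0 0.0466247041633852
go [ 1.735 -6.019 -0.119] [ 0.005 -0.019 -0.006]
```

Emit:
{"api": "apply_moves", "payload": {
  "deltas": [
    [[0.3, -1, 0], [0, 0, 0], 0.55],
    [[0.6, -2, 0], [0, 0, 0], 0.55],
    [[0.9, -3, 0], [0, 0, 0], 0.55],
    [[1.2, -4, 0], [0, 0, 0], 0.55],
    [[1.5, -5, 0], [0, 0, 0], 0.55],
    [[1.73, -6.02, -0.1], [0, 0, 0], 0.55],
    [[1.73, -6.02, -0.1], [0, 0, 0], 0.55],
    [[1.73, -6.02, -0.1], [0, 0, 0], 0.55],
    [[1.73, -6.02, -0.1], [0, 0, 0], 0.55],
    [[1.73, -6.02, -0.1], [0, 0, 0], 0.55]
  ]
}}

```text
clock: 17.0
tool_pos: [0.4354, -0.246, 0.1999]
tcp_rot: [3.141, -0.0, -2.959]
force: [1.2, -0.7, -0.2]
grip_width: 0.0471
gripper_force: 0.0
```

```bash
python3 - <<'E'
from h import *
s=robot.read_state();print(s["tool_pos"],s["tcp_rot"],s["clock"])
im=robot.read_camera("wrist");cv2.imwrite("pics/w5.png",im[...,::-1])
for n,z in(("vial_tall",0),("vial_short",0)):
  for d in robot.place_of("wrist",n)[:3]: print(n,d,atz("wrist",d["at"],z))
  for d in robot.spot_in("wrist",n)[:3]: print("spot",n,d,atz("wrist",d["at"],.06))
E
```

```text
[ 0.43535159 -0.24602969  0.19993304] [ 3.14100094e+00 -4.86305889e-04 -2.95941192e+00] 17.0
vial_tall {'at': [277.7, 187.9], 'p': 0.62} [ 4.41676400e-01 -2.50872276e-01 -5.55111512e-17]
vial_tall {'at': [277.4, 131.0], 'p': 0.56} [ 0.37711054 -0.26280246  0.        ]
spot vial_tall {'at': [276.9, 198.4], 'p': 0.79} [ 0.43852808 -0.25145239  0.06      ]
spot vial_tall {'at': [278.1, 133.9], 'p': 0.61} [ 0.37707607 -0.2612821   0.06      ]
vial_short {'at': [181.0, 170.2], 'p': 0.82} [ 0.44131286 -0.36615419  0.        ]
vial_short {'at': [462.1, 302.0], 'p': 0.4} [0.55133412 0.01972033 0.        ]
vial_short {'at': [227.1, 251.6], 'p': 0.38} [ 0.53520441 -0.29987878  0.        ]
spot vial_short {'at': [172.2, 173.8], 'p': 0.69} [ 0.43253779 -0.35570538  0.06      ]
spot vial_short {'at': [223.2, 248.3], 'p': 0.4} [ 0.50187723 -0.29750903  0.06      ]
```

View pics/w5.png

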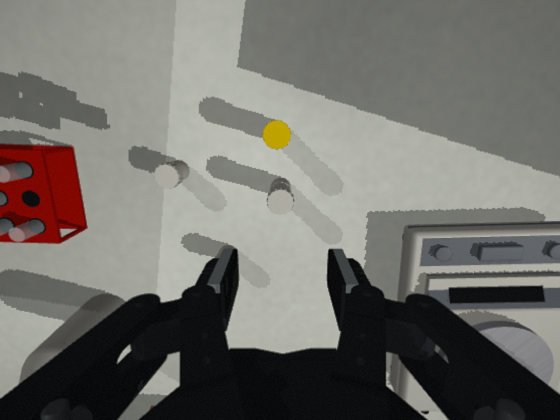

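The tall white vial's cap is at (280,202); the yellow one is at (277,134), and the short ones are at (168,176) and about (223,255), partly behind the finger.

```bash
python3 - <<'E'
from h import *
c=atz("wrist",[280.5,201.5],.068);print(c)
P=np.array([proj("wrist",c+.013*np.array([np.cos(a),np.sin(a),0])) for a in np.linspace(0,6.283,60)]);print(P.min(0),P.max(0))
go([c[0],c[1],.039])
E
```

```text
[ 0.4387611  -0.24797087  0.068     ]
[267.08253599 188.40841646] [293.90461406 214.2453635 ]
go [-0.077 -0.048  4.033] [-0.     0.001  0.   ]
```

Emit:
{"api": "apply_moves", "payload": {
  "deltas": [
    [[-0.08, -0.05, 1.1], [0, 0, 0], 0.55],
    [[-0.08, -0.05, 2], [0, 0, 0], 0.55],
    [[-0.08, -0.05, 2.8], [0, 0, 0], 0.55],
    [[-0.08, -0.05, 3.4], [0, 0, 0], 0.55],
    [[-0.08, -0.05, 3.8], [0, 0, 0], 0.55],
    [[-0.08, -0.05, 4.03], [0, 0, 0], 0.55],
    [[-0.08, -0.05, 4.03], [0, 0, 0], 0.55],
    [[-0.08, -0.05, 4.03], [0, 0, 0], 0.55],
    [[-0.08, -0.05, 4.03], [0, 0, 0], 0.55]
  ]
}}

```text
clock: 18.15
tool_pos: [0.4392, -0.2487, 0.04]
tcp_rot: [-3.141, 0.001, -2.961]
force: [-0.3, -0.7, -0.1]
grip_width: 0.0471
gripper_force: 0.0
```

Emit:
{"api": "apply_moves", "payload": {
  "deltas": [
    [[0, 0, 0], [0, 0, 0], 0.4],
    [[0, 0, 0], [0, 0, 0], 0.15],
    [[0, 0, 0], [0, 0, 0], 0.15],
    [[0, 0, 0], [0, 0, 0], 0.15],
    [[0, 0, 0], [0, 0, 0], 0.15]
  ]
}}

```text
clock: 18.65
tool_pos: [0.4391, -0.2486, 0.0398]
tcp_rot: [-3.141, 0.001, -2.961]
force: [-0.5, 1.3, 5.9]
grip_width: 0.0246
gripper_force: 58.4
```

```bash
python3 - <<'E'
from h import *
s=robot.read_state();print(s["tool_pos"],s["tcp_rot"],s["clock"],s["force"])
im=robot.read_camera("wrist");cv2.imwrite("pics/w6.png",im[...,::-1])
E
```

```text
[ 0.43913139 -0.24859111  0.03980809] [-3.14087519e+00  9.39774797e-04 -2.96074704e+00] 18.65 [-0.51140943  1.26566403  5.86892609]
```

View pics/w6.png

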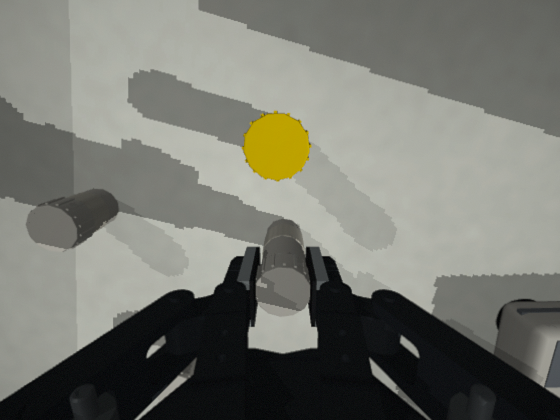

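The tall vial is held upright and centred between the pads. I'll lift it and carry it over the bowl.

Emit:
{"api": "apply_moves", "payload": {
  "deltas": [
    [[0, 0, -0.3], [0, 0, 0], 0.15],
    [[0, 0, -1], [0, 0, 0], 0.15],
    [[0, 0, -2], [0, 0, 0], 0.15],
    [[0, 0, -3], [0, 0, 0], 0.15],
    [[0, 0, -4], [0, 0, 0], 0.15],
    [[0, 0, -4.3], [0, 0, 0], 0.15],
    [[0, 0, -4.3], [0, 0, 0], 0.15],
    [[0, 0, -4.3], [0, 0, 0], 0.15]
  ]
}}

```text
clock: 19.5
tool_pos: [0.4384, -0.2482, 0.2101]
tcp_rot: [3.141, -0.001, -2.961]
force: [-1.1, -0.4, -2.0]
grip_width: 0.0245
gripper_force: 58.8
```

```bash
python3 - <<'E'
from h import *
s=robot.read_state();print(s["tool_pos"],s["tcp_rot"],s["clock"],s["force"],s["grip_width"])
go([.593,.0258,.21])
E
```

```text
[ 0.43835736 -0.24816636  0.21012705] [ 3.14066041e+00 -9.38903599e-04 -2.96073840e+00] 19.5 [-1.11587014 -0.38872272 -1.9774448 ] 0.0244650726629773
go [-5.035e+00  6.042e+00  4.000e-03] [ 0.009 -0.009 -0.006]
```

Emit:
{"api": "apply_moves", "payload": {
  "deltas": [
    [[-0.8, 0.95, 0], [0, 0, 0], 0.15],
    [[-1.6, 1.9, 0], [0, 0, 0], 0.15],
    [[-2.4, 2.85, 0], [0, 0, 0], 0.15],
    [[-3.2, 3.8, 0], [0, 0, 0], 0.15],
    [[-4, 4.8, 0], [0, 0, 0], 0.15],
    [[-4.6, 5.5, 0], [0, 0, 0], 0.15],
    [[-5.03, 6.04, 0], [0, 0, 0], 0.15],
    [[-5.03, 6.04, 0], [0, 0, 0], 0.15],
    [[-5.03, 6.04, 0], [0, 0, 0], 0.15],
    [[-5.03, 6.04, 0], [0, 0, 0], 0.15],
    [[-5.03, 6.04, 0], [0, 0, 0], 0.15]
  ]
}}

```text
clock: 20.6
tool_pos: [0.5929, 0.0244, 0.2108]
tcp_rot: [3.142, -0.001, -2.962]
force: [-0.0, -0.1, -0.8]
grip_width: 0.0239
gripper_force: 58.9
```

```bash
python3 - <<'E'
from h import *
s=robot.read_state();print(s["tool_pos"],s["tcp_rot"],s["clock"],s["force"],s["grip_width"])
im=robot.read_camera("wrist");cv2.imwrite("pics/w7.png",im[...,::-1])
go([.593,.0258,.125])
E
```

```text
[0.59287093 0.02442244 0.21076452] [ 3.14157886e+00 -6.01706886e-04 -2.96202754e+00] 20.6 [-0.02409331 -0.07105502 -0.75484585] 0.023883906980012304
go [-0.007  0.031  2.15 ] [-0.    -0.002 -0.017]
```

View pics/w7.png

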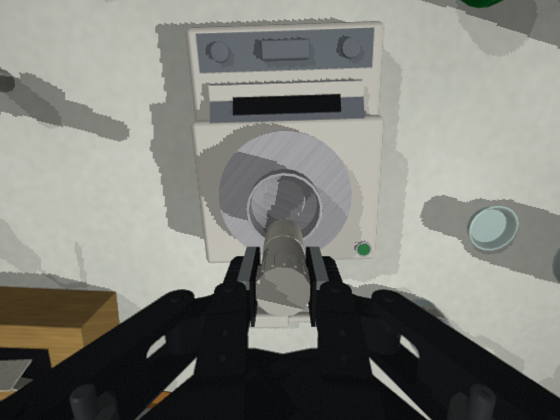

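The bowl's rim at (284,209) agrees with the planned spot. I'm lowering the vial.

Emit:
{"api": "apply_moves", "payload": {
  "deltas": [
    [[0, 0.03, 0.5], [0, 0, 0], 0.15],
    [[0, 0.03, 1], [0, 0, 0], 0.15],
    [[0, 0.03, 1.4], [0, 0, 0], 0.15],
    [[0, 0.03, 1.75], [0, 0, 0], 0.15],
    [[0, 0.03, 2], [0, 0, 0], 0.15],
    [[0, 0.03, 2.1], [0, 0, 0], 0.15],
    [[0, 0.03, 2.1], [0, 0, 0], 0.15],
    [[0, 0.03, 2.1], [0, 0, 0], 0.15]
  ]
}}

```text
clock: 21.45
tool_pos: [0.5933, 0.0265, 0.1278]
tcp_rot: [-3.141, 0.001, -2.961]
force: [0.5, -0.2, -0.6]
grip_width: 0.0238
gripper_force: 58.9
```

Emit:
{"api": "apply_moves", "payload": {
  "deltas": [
    [[0, 0, 0.05], [0, 0, 0], 0.15],
    [[0, 0, 0.1], [0, 0, 0], 0.15],
    [[0, 0, 0.12], [0, 0, 0], 0.15],
    [[0, 0, 0.12], [0, 0, 0], 0.15]
  ]
}}

```text
clock: 21.85
tool_pos: [0.5929, 0.0266, 0.1222]
tcp_rot: [3.142, -0.0, -2.961]
force: [0.2, -0.6, -0.8]
grip_width: 0.0238
gripper_force: 58.9
```

Emit:
{"api": "apply_moves", "payload": {
  "deltas": [
    [[0, 0, 0.015], [0, 0, 0], 0.15],
    [[0, 0, 0.03], [0, 0, 0], 0.15],
    [[0, 0, 0.03], [0, 0, 0], 0.15]
  ]
}}

```text
clock: 22.15
tool_pos: [0.593, 0.0266, 0.121]
tcp_rot: [-3.142, -0.0, -2.961]
force: [0.3, -0.4, -0.5]
grip_width: 0.024
gripper_force: 58.9
```

Emit:
{"api": "apply_moves", "payload": {
  "deltas": [
    [[0, 0, 0.01], [0, 0, 0], 0.15],
    [[0, 0, 0.02], [0, 0, 0], 0.15],
    [[0, 0, 0.02], [0, 0, 0], 0.15]
  ]
}}

```text
clock: 22.45
tool_pos: [0.593, 0.0266, 0.1202]
tcp_rot: [3.142, -0.0, -2.961]
force: [-0.3, -0.3, -0.7]
grip_width: 0.0239
gripper_force: 58.9
```

Emit:
{"api": "apply_moves", "payload": {
  "deltas": [
    [[0, 0, 0.01], [0, 0, 0], 0.15],
    [[0, 0, 0.02], [0, 0, 0], 0.15],
    [[0, 0, 0.02], [0, 0, 0], 0.15]
  ]
}}

```text
clock: 22.75
tool_pos: [0.593, 0.0266, 0.1195]
tcp_rot: [-3.142, -0.0, -2.961]
force: [0.2, 0.0, 0.1]
grip_width: 0.024
gripper_force: 58.9
```

Emit:
{"api": "apply_moves", "payload": {
  "deltas": [
    [[0, 0, 0.005], [0, 0, 0], 0.15],
    [[0, 0, 0.01], [0, 0, 0], 0.15],
    [[0, 0, 0.01], [0, 0, 0], 0.15]
  ]
}}

```text
clock: 23.05
tool_pos: [0.593, 0.0266, 0.1192]
tcp_rot: [-3.142, 0.0, -2.961]
force: [-0.0, 0.3, 0.8]
grip_width: 0.0238
gripper_force: 58.9
```

Emit:
{"api": "apply_moves", "payload": {
  "deltas": [
    [[0, 0, 0.005], [0, 0, 0], 0.15],
    [[0, 0, 0.005], [0, 0, 0], 0.27],
    [[0, 0, 0.005], [0, 0, 0], 0.3],
    [[0, 0, 0.005], [0, 0, 0], 0.33],
    [[0, 0, 0.005], [0, 0, 0], 0.36],
    [[0, 0, 0.005], [0, 0, 0], 0.4],
    [[0, 0, 0.005], [0, 0, 0], 0.45],
    [[0, 0, 0.005], [0, 0, 0], 0.5],
    [[0, 0, 0.005], [0, 0, 0], 0.55],
    [[0, 0, 0.005], [0, 0, 0], 0.55]
  ]
}}

```text
clock: 24.05
tool_pos: [0.593, 0.0266, 0.1189]
tcp_rot: [-3.142, -0.0, -2.961]
force: [-0.5, 1.5, -0.6]
grip_width: 0.0469
gripper_force: 0.0
```

Emit:
{"api": "apply_moves", "payload": {
  "deltas": [
    [[0, 0, -0.1], [0, 0, 0], 0.55],
    [[0, 0, -0.4], [0, 0, 0], 0.55],
    [[0, 0, -0.9], [0, 0, 0], 0.55],
    [[0, 0, -1.6], [0, 0, 0], 0.55],
    [[0, 0, -2.4], [0, 0, 0], 0.55],
    [[0, 0, -3.2], [0, 0, 0], 0.55],
    [[0, 0, -3.2], [0, 0, 0], 0.55],
    [[0, 0, -3.2], [0, 0, 0], 0.55]
  ]
}}

```text
clock: 24.85
tool_pos: [0.5931, 0.0266, 0.248]
tcp_rot: [-3.141, 0.002, -2.961]
force: [0.0, 0.6, -0.4]
grip_width: 0.0471
gripper_force: 0.0
```

```bash
python3 - <<'E'
from h import *
s=robot.read_state();print(s["tool_pos"],s["clock"],s["force"],s["grip_width"])
a=robot.read_camera("wrist");b=robot.read_camera("scene")
b=cv2.resize(b[160:270,220:340],None,fx=3.8,fy=3.8)[:418]
cv2.imwrite("pics/w8.png",np.hstack([cv2.resize(a,(440,330)),cv2.resize(b,(360,330))])[...,::-1])
E
```

```text
[0.59307293 0.02659826 0.24796868] 24.85 [ 0.03627333  0.62176934 -0.41843304] 0.04712500607224869
```

View pics/w8.png

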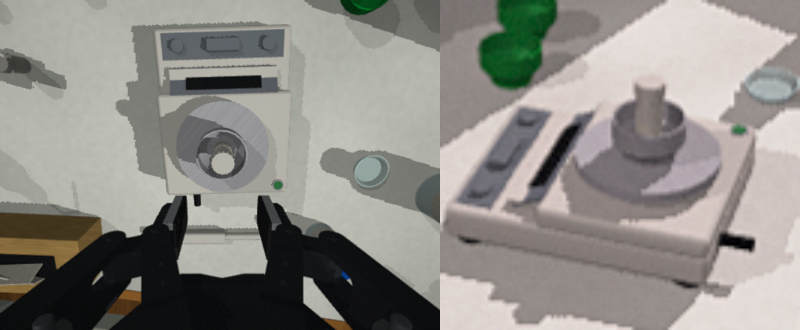

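The vial stands upright in the level, seated bowl (wrist view (222,160), scene view (649,105)), and the gripper is clear of everything.

```bash
python3 -c "
from plant import robot
print(robot.close_job())"
```

```text
the job is handed in; nothing more can be done
None
```

I set the bowl home in the recess, held the tare key down for about 1.6 s (at most about 14 N) and released it, stood the tall vial upright in the bowl, and handed the job in at about 25 s.

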